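Tip the carved woodblock onto its back and push it up to the batten

TASK

Tip the carved printing block over onto its back by pushing it, so that it lies on the printing board with its carved face up, then push it along the board, away from where it stood, until its edge is flush against the batten on the robot's side. Only push: do not pick the block up. Leave the uncarved block standing where it is, and everything else in its place.

Things in the scene. Friction and masses are not known exactly. Their poses are not given: they have to be found in the camera images.
- board: fixed plywood board on the table, 300 x 420 mm, 18 mm thick. A dark batten, 20 mm wide, stands 12 mm above the board's top along the 420 mm edge nearest the robot. Origin: on the table surface (18 mm below the board's top), under the middle of the batten's inner face; x level from the batten across the board, away from the robot (board spans x -20 to +280 mm), y along the batten, z up
- carved_block: loose wooden block 130 wide, 100 high, 25 mm thick, 0.14-0.28 kg, standing on a 130 mm edge on the board, 135-185 mm from the batten. The face away from the robot is carved (frame, mountain, sun, waves in 5 mm relief, within the 25 mm). Tips by a light push near its top. Origin: centre of the foot face it stands on; x out of the carved face, y along the 130 mm, z from foot to top edge
- carved_middle (a point): the middle of the carved block, 50 mm along its z from its origin, midway in width and thickness. When the block lies on its back its x axis points up and this point is 12.5 mm above the board's top; when it is also flush, its z points to the batten, this point is 50 mm and the block's origin 100 mm from the batten's inner face
- blank_block: uncarved block of the same wood and outer size, both faces plain, standing on the board beside the carved one, on either side of it, with a gap of about 40 to 60 mm; 0.22 kg. Origin and axes as those of the carved block. To be left standing
- baren: black printing pad, a flat disc 100 mm in diameter with a cardboard-brown grip on top, 24 mm high in all, lying on the board between the uncarved block and the batten. Origin: centre of its underside. Leave alone
- ink_bottle: green ink bottle with black cap, 58 mm in diameter, 125 mm high, on the table to the right (-y) of the board. Origin: centre of its underside. Leave alone
- cup: white cup, 72 mm in diameter, 65 mm high, on the table to the right (-y) of the board. Origin: centre of its underside. Leave alone
- bowl: white bowl, 110 mm in diameter, 45 mm high, on the table to the left (+y) of the board. Origin: centre of its underside. Leave alone
- scrub_brush: wooden block brush with black bristles down, 80 x 45 mm, 40 mm high, on the table to the left (+y) of the board. Origin: centre of its underside. Leave alone
- chisel: small hand tool with a wooden handle, 190 mm long, lying on the table beyond the board. Origin: underside of the tool. Leave alone
Things that resemble listed ones, but are neither listed nor needed, are in the scene too. What is shaped like the carved_block but blue or red is not meant. What is shaped like the blank_block but purple or turquoise is not meant.

How it is judged:
On the way, in this order (a step that is already met when the one before it is completed fails the run):
1. the carved block lies on its back on the board, carved face up, still clear of the batten (angle between carved_block's own x axis and vertical below 0.06 rad and height (world z) of carved_middle between 0.027 and 0.035 m), for 0.1 s.
2. the carved block's edge is flush against the batten (all of step 1 and x of carved_block in the frame of board between 0.094 and 0.104 m and y of carved_middle in the frame of board between -0.17 and 0.17 m and angle between the z axis of carved_block and the x axis of board, either way round below 0.05 rad), for 0.2 s.
At the end, for the whole second after the job is handed in: the carved block lies flat on the board, carved face up (within 0.06 rad), at rest, its top edge against the batten (gap under 4 mm, square to it within 0.05 rad); the uncarved block still stands (all of step 2 and linear speed of carved_block below 0.02 m/s and angular speed of carved_block below 0.1 rad/s and angle between blank_block's own z axis and vertical below 0.1 rad); the robot touches nothing.
It fails at once if the carved block is lifted: its middle rises more than 12 mm above its standing height, or 17 mm above its lying height when it is flat (height (world z) of carved_middle above 0.08 m or (angle between carved_block's own x axis and vertical below 0.15 rad and height (world z) of carved_middle above 0.048 m)).
It fails at once if the uncarved block is tipped by more than 0.2 rad or moved more than 20 mm (angle between blank_block's own z axis and vertical above 0.2 rad or distance of blank_block from where it was at the start of the episode above 0.02 m).
It fails at once if a bystander (pad, bottle, cup, bowl, brush, hand tool) is moved more than 25 mm (distance of any of baren, ink_bottle, cup, bowl, scrub_brush, chisel from where it was at the start of the episode above 0.025 m).
It also fails if it takes over 45 s, if anything falls off the work surface, if the arm or the gripper's body presses on something with over 40 N, if the wrist force passes 120 N, or if a joint passes its speed limit or range.

ROBOT

A 7-joint arm with a two-finger parallel gripper is mounted at the origin on the work surface. World frame = base frame: x ahead of the robot, y to its left, z up, the work surface at z = 0. Lengths are in m, angles in rad, forces in N, time in s.
With the tool pointing down it reaches from about 0.4 to 0.85 m from the base axis. Payload 4.5 kg.
Tool frame: the origin (TCP) lies at the very end of the fingers, on their centre line; the grasp point (between the pads) lies 19 mm behind it; z points along the fingers, y is the line along which they close (so a half turn about z gives the same grasp; the last joint's range is limited). The gripper opens to 88 mm and grips with 3 to 60 N. Pads are 18 mm wide; open, the fingers measure 123 mm over their backs; the gripper's body (75 mm by 187 mm) begins 45 mm behind the grasp point.
Start: joints at [1.352, 0.689, -0.195, 1.565, 0.157, 0.902, -0.215], TCP at [0.156, -0.605, 0.208] pointing down, gripper open.
Joint ranges: [-3.01, 3.01], [-0.46, 2.08], [-1.47, 1.51], [0.13, 2.56], [-1, 4.14], [0.04, 2.09], [-2.66, 2.66]. Speed limits (rad/s): [2.57, 2.57, 3.14, 3.14, 3.14, 3.14, 3.14].

INTERFACE

Orientations are given as a unit quaternion [x, y, z, w].
In Python, from plant import r, optics gives the robot as it stands.
- The arm moves only by the tool servo_tool, never from a script. Its arguments are lists of equal length, an entry for each row: "translation": the shift along the tool's x, y, z in m, a list of three; "turn": the turn, a rotation vector about the tool's x, y, z in rad, a list of three. In form: {"translation": [[dx, dy, dz], ...], "turn": [[rx, ry, rz], ...]}. A call has 1 to 10 rows; each row shifts and turns the commanded pose from where the row before left it, along the tool's axes as they then stand; what a row does not reach is not made up. A row lasts 1/8 s, in which the tool goes at most 62.5 mm and 10.7 degrees, less where a joint would pass 70% of its speed; a pose out of reach is approached as far as the arm can. A call is refused whole if a number of a shift passes 0.0625 or a number of a turn 0.188, either way. A call with a gripper value outside its range is refused whole. "grip" is the opening, from 0 (shut) to 1 (fully open), set as the call begins (left out, the last holds). The fingers move at their own pace and stop on an object; "grip_force" is the grip in N (left out, the last holds). Time passes only in rows, so rows that do not move let the fingers close. It gives the time, the measured TCP pose, the force, the opening and the grip force at its end, in the units of the state.
- r.get_state(): the state, without advancing time (a new reading comes with each control period).
- optics.snapshot(name): name is "scene" or "top" or "wrist"; returns a dict with "img" (480x640x3 uint8, red, green, blue), "z_map" (480x640 float32, m along the optical axis (not along the pixel's ray), 0 where there is no reading), "mtx" (3x3 intrinsics, pixels), "k1" (the pictures are not rectified: a ray, as slopes to the right and down, at radius r is drawn at 1 + k1 r^2 times it, then the intrinsics apply), "R" (3x3) and "t" (3): a world point X has camera coordinates R X + t. Camera axes: x right, y down, z forward; pixel columns grow to the right and rows downward; lengths in m; the calibration is good to about 2 mm. A picture is of the moment at which its call begins.
- r.finish_job(): hands the job in; it is judged then, once.
The state is a dict: "clock": time; "q": joint angles; "qd": joint speeds; "joint_torque": joint torques, N m; "tool_pos": TCP position; "eef_rot": TCP orientation; "contact_force": force on the tool from outside, world axes, zero at the start; "moment": the same for the moment, N m; "opening": opening from 0.0 (shut) to 1.0 (fully open); "finger_force": force on a finger pad.
Only numpy, scipy, OpenCV 4.12 (cv2) and the standard library are available. Lean on these libraries where they do the work, as an engineer would, in place of code of your own. Each camera call takes 0.05 s, during which the arm holds its last target. There are 200 camera calls.

## Working session

There is one attempt and no reset: what is moved stays moved. The work goes in short steps, Python scripts to look and compute and a tool call to move; the robot and the scene stay as the last step left them, time stands still between calls to the robot, and variables do not carry over. Pictures are saved under pics/ and viewed, at most 10 in all, crops included, and the job is handed in when it is done.

Besides the shell and the picture viewer there is one more tool, called after "Request:" as name(argument=value, ...), one argument or row to a line, values as JSON. servo_tool: Moves the arm, as the interface text tells. Its arguments: {"type":"object","properties":{"translation":{"type":"array"},"turn":{"type":"array"},"grip":{"type":"number"},"grip_force":{"type":"number"}},"required":["translation","turn"]}

```bash
mkdir -p pics
cat > h.py <<'E'
import numpy as np, cv2
from plant import r, optics
def snap(n,f=None):
    s=optics.snapshot(n)
    np.savez(f'{f or n}.npz',**s)
    if f: cv2.imwrite(f'pics/{f}.png',s['img'][:,:,::-1])
    return s
def pts(s):
    K=s['mtx'];h,w=s['z_map'].shape
    g=np.stack(np.meshgrid(np.arange(w),np.arange(h)),-1).reshape(-1,1,2).astype(np.float64)
    n=cv2.undistortPoints(g,K,np.array([float(s['k1']),0,0,0])).reshape(h,w,2)
    z=s['z_map'];c=np.dstack([n[...,0]*z,n[...,1]*z,z])
    P=(c-s['t'])@s['R']; P[z==0]=np.nan
    return P
E
python3 - <<'E'
from h import *
a=snap('scene','scene1');b=snap('top','top1')
for s in(a,b): print((-s['R'].T@s['t']).round(3),s['R'].round(2).tolist(),s['k1'])
print(r.get_state())
E
```

```text
[1.108 0.297 1.08 ] [[-0.47, 0.88, 0.01], [0.74, 0.4, -0.54], [-0.48, -0.25, -0.84]] -0.14594187220035884
[0.339 0.02  1.198] [[-0.02, -1.0, 0.01], [-0.98, 0.02, -0.17], [0.17, -0.01, -0.98]] 0.00021446116549505412
{'clock': 0.1, 'q': array([ 1.35179308,  0.6898939 , -0.19451608,  1.56618216,  0.15730235,
        0.90252285, -0.21509677]), 'qd': array([ 0.00158632, -0.00122964,  0.00089546, -0.00239696,  0.00057232,
       -0.00016127,  0.00037158]), 'joint_torque': array([-2.69885932e-03, -5.28497100e+01, -1.27142541e+00, -1.53836721e+01,
       -5.25998371e-02,  1.99166308e-03,  5.86831447e-05]), 'tool_pos': array([ 0.15612704, -0.60457166,  0.20750948]), 'eef_rot': array([ 9.92017159e-01,  1.26100373e-01, -1.62975370e-04, -7.91272334e-04]), 'contact_force': array([-0.79381812,  0.00919204, -0.71003411]), 'moment': array([-0.02426031, -0.00134981, -0.04765794]), 'finger_force': 0.0, 'opening': 0.999462262523265}
```

View pics/top1.png

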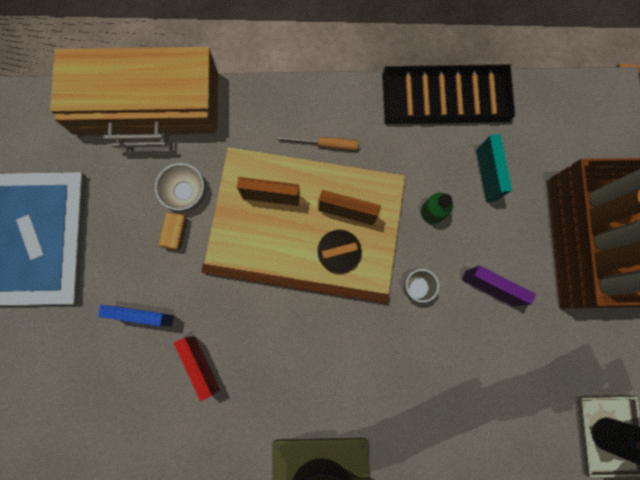

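View pics/scene1.png

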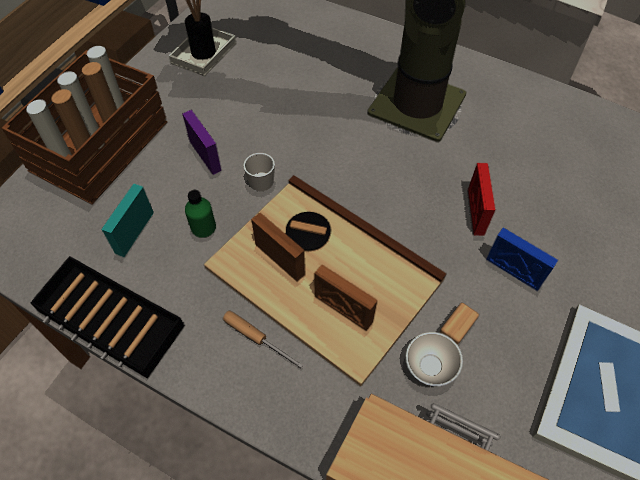

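Scene view: the two wooden blocks standing on the board are at (345,297), with relief on the side away from the robot, and at (278,246), which is plain. In the top view they are at (268,190) and (349,207). The red, blue, purple and turquoise ones are off the board and are not meant. I'll confirm with a crop and measure.

Run:
```python
from h import *
im=cv2.imread('pics/scene1.png')
cv2.imwrite('pics/crop1.png',cv2.resize(im[180:390,200:450],None,fx=2.8,fy=2.8,interpolation=cv2.INTER_CUBIC))
for f in('top1','scene1'):
    s=dict(np.load(f+'.npz'));P=pts(s);Z=P[...,2]
    def rect(m,n):
        k,l,st,c=cv2.connectedComponentsWithStats(m.astype(np.uint8))
        for i in range(1,k):
            if st[i,4]<n: continue
            q=P[l==i]; R=cv2.minAreaRect((q[:,:2]*1000).astype(np.float32))
            print(f,c[i].round(),st[i,4],'z',np.nanmedian(q[:,2]).round(4),'ctr',np.round(R[0],1),'size',np.round(R[1],1),'ang',round(R[2],2))
    roi=(P[...,0]>.3)&(P[...,0]<.95)&(abs(P[...,1])<.35)
    print('tops');rect(roi&(abs(Z-.118)<.006),60)
    print('board');rect(roi&(abs(Z-.018)<.005),3000)
    print('batten');rect(roi&(abs(Z-.030)<.004),150)
```

```text
tops
top1 [181.  79.] 3277 z 0.1202 ctr [878.5 289.8] size [120.4 143. ] ang 89.88
top1 [267. 186.] 749 z 0.1184 ctr [634.5 102.4] size [130.7  26.5] ang 81.42
top1 [349. 203.] 744 z 0.1186 ctr [594.6 -70.3] size [129.7  26.5] ang 74.0
board
top1 [303. 220.] 17125 z 0.0186 ctr [583.5  22.5] size [421.  279.4] ang 79.49
batten
top1 [339. 251.] 1020 z 0.0308 ctr [504.7 -50.6] size [98.3 97.8] ang 43.7
top1 [295. 283.] 1588 z 0.0307 ctr [435.2  49.7] size [420.2  20.9] ang 79.58
tops
scene1 [194. 196.] 97 z 0.1216 ctr [ 598.4 -272.2] size [27.5 26.8] ang 32.13
scene1 [278. 235.] 727 z 0.1162 ctr [597.5 -72.6] size [132.   27.6] ang 73.91
scene1 [346. 287.] 845 z 0.116 ctr [637.1  99.7] size [130.   27.8] ang 81.14
scene1 [380. 445.] 5425 z 0.1185 ctr [879.9 289. ] size [122. 140.] ang 89.99
board
scene1 [328. 285.] 17331 z 0.0166 ctr [580.9  20.7] size [421.4 291.5] ang 79.76
batten
scene1 [368. 228.] 1296 z 0.0286 ctr [438.   48.2] size [420.2  23.9] ang 79.5
scene1 [309. 231.] 866 z 0.0291 ctr [505.4 -50.7] size [97.9 91.3] ang 67.64
scene1 [436. 347.] 193 z 0.03 ctr [638.4 297.9] size [56.2 95.5] ang 22.1
```

View pics/crop1.png

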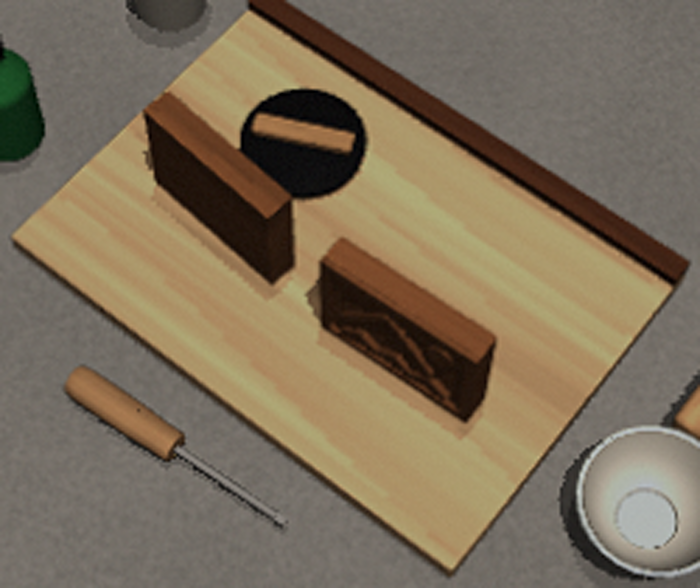

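The enlarged crop shows relief (mountain, sun, frame) only on the block at scene (345,297), so that is the carved block. The other one is plain. In the board frame the carved block's centre is at about x 176 mm, y 87 mm, turned about 1.7° from the board. First I raise the tool and travel to a spot beyond the block.

Request:
servo_tool(
  translation=[
    [0.0306, -0.0288, -0.012],
    [0.0306, -0.0288, -0.012],
    [0.0306, -0.0288, -0.012],
    [0.0306, -0.0288, -0.012],
    [0.0306, -0.0288, -0.012],
    [0.0306, -0.0288, -0.012],
    [0.0306, -0.0288, -0.012],
    [0.0306, -0.0288, 0],
    [0.0306, -0.0288, 0],
    [0.0306, -0.0288, 0],
  ],
  turn=[
    [0, 0, 0],
    [0, 0, 0],
    [0, 0, 0],
    [0, 0, 0],
    [0, 0, 0],
    [0, 0, 0],
    [0, 0, 0],
    [0, 0, 0.135],
    [0, 0, 0.135],
    [0, 0, 0.135],
  ],
  grip=0.7,
)

```text
clock: 1.35
tool_pos: [0.394, -0.2591, 0.2921]
eef_rot: [0.997, -0.078, -0.0, -0.0]
contact_force: [-0.3, 0.3, -0.1]
opening: 0.703
finger_force: 0.0
```

Request:
servo_tool(
  translation=[
    [0.0228, -0.0393, 0],
    [0.0228, -0.0393, 0],
    [0.0228, -0.0393, 0],
    [0.0228, -0.0393, 0],
    [0.0228, -0.0393, 0],
    [0.0228, -0.0393, 0],
    [0.0228, -0.0393, 0],
    [0.0228, -0.0393, 0],
    [0.0228, -0.0393, 0],
    [0.0228, -0.0393, 0],
  ],
  turn=[
    [0, 0, 0],
    [0, 0, 0],
    [0, 0, 0],
    [0, 0, 0],
    [0, 0, 0],
    [0, 0, 0],
    [0, 0, 0],
    [0, 0, 0],
    [0, 0, 0],
    [0, 0, 0],
  ],
)

```text
clock: 2.6
tool_pos: [0.6792, 0.0945, 0.2916]
eef_rot: [0.997, -0.076, -0.001, 0.0]
contact_force: [0.8, -0.6, 0.6]
opening: 0.701
finger_force: 0.0
```

Request:
servo_tool(
  translation=[
    [0, 0, 0.038],
    [0, 0, 0.038],
    [0, 0, 0.038],
    [0, 0, 0.038],
    [0, 0, 0.038],
    [0, 0, 0],
    [-0.006, 0, 0],
    [-0.006, 0, 0],
  ],
  turn=[
    [0, 0, 0],
    [0, 0, 0],
    [0, 0, 0],
    [0, 0, 0],
    [0, 0, 0],
    [0, 0, 0],
    [0, 0, 0],
    [0, 0, 0],
  ],
)

```text
clock: 3.6
tool_pos: [0.6678, 0.0958, 0.1042]
eef_rot: [0.997, -0.076, 0.002, -0.0]
contact_force: [0.3, -0.5, -0.3]
opening: 0.701
finger_force: 0.0
```

Request:
servo_tool(
  translation=[
    [-0.005, 0, 0],
    [-0.005, 0, 0],
    [-0.005, 0, 0],
    [-0.005, 0, 0],
    [-0.005, 0, 0],
    [-0.005, 0, 0],
    [-0.005, 0, 0],
    [-0.005, 0, 0],
  ],
  turn=[
    [0, 0, 0],
    [0, 0, 0],
    [0, 0, 0],
    [0, 0, 0],
    [0, 0, 0],
    [0, 0, 0],
    [0, 0, 0],
    [0, 0, 0],
  ],
)

```text
clock: 4.6
tool_pos: [0.6271, 0.1014, 0.1022]
eef_rot: [0.997, -0.076, 0.0, 0.0]
contact_force: [0.8, -0.2, 0.5]
opening: 0.697
finger_force: 0.0
```

Run:
```python
from h import *
a=snap('scene','scene2')
cv2.imwrite('pics/crop2.png',cv2.resize(a['img'][170:400,200:470,::-1],None,fx=2.5,fy=2.5))
```

```text
(no output)
```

View pics/crop2.png

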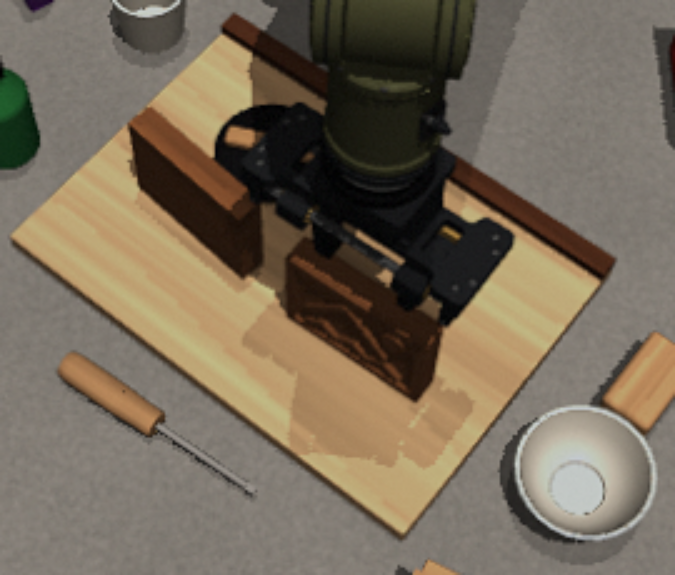

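The crop shows the fingers at the block's top edge (325,245)-(410,290) and the block apparently leaning towards the robot. I'll measure the tilt.

Run:
```python
from h import *
for f in('scene1','scene2'):
    s=dict(np.load(f+'.npz'));P=pts(s)
    # points on carved face: block frame
    n=np.array([.9885,-.1516,0]);c=np.array([.6365,.100,0])
    Q=P-c; u=Q@n; v=Q@np.array([.1516,.9885,0])
    for z0 in (.03,.05,.07,.09,.105,.115):
        m=(abs(P[...,2]-z0)<.006)&(abs(v)<.06)&(abs(u)<.06)
        print(f,z0,m.sum(),np.nanpercentile(u[m],[10,50,90]).round(4) if m.sum() else '')
```

```text
scene1 0.03 121 [0.0069 0.0102 0.0124]
scene1 0.05 138 [0.0063 0.0078 0.0121]
scene1 0.07 122 [0.0065 0.0082 0.0123]
scene1 0.09 176 [0.0064 0.0081 0.0125]
scene1 0.105 60 [0.01   0.0116 0.0123]
scene1 0.115 814 [-0.0099  0.0012  0.0116]
scene2 0.03 132 [0.0068 0.0106 0.0124]
scene2 0.05 141 [0.0062 0.0078 0.0118]
scene2 0.07 131 [0.0064 0.0079 0.012 ]
scene2 0.09 181 [0.0065 0.008  0.0124]
scene2 0.105 58 [0.0106 0.0116 0.0126]
scene2 0.115 766 [-0.0088  0.0024  0.0117]
```

Run:
```python
from h import *
print(r.get_state()['tool_pos'],r.get_state()['clock'],r.get_state()['contact_force'])
b=snap('top','top2');s=dict(np.load('scene2.npz'))
n=np.array([.9885,-.1516,0]);c=np.array([.6365,.100,0])
for f,s in(('scene',s),('top',b)):
    P=pts(s);Q=P-c;u=Q@n;v=Q@np.array([.1516,.9885,0])
    for z0 in (.124,.13,.14,.15,.16,.17,.18,.2):
        m=(abs(P[...,2]-z0)<.004)&(abs(v)<.15)&(abs(u)<.15)
        if m.sum():print(f,z0,m.sum(),'u',np.percentile(u[m],[0,10,50,90,100]).round(3),'v',np.percentile(v[m],[0,10,50,90,100]).round(3))
cv2.imwrite('pics/crop3.png',cv2.resize(b['img'][130:310,190:420,::-1],None,fx=3,fy=3))
```

```text
[0.62624316 0.10159849 0.1021516 ] 4.65 [-1.42021977 -0.0431998   0.57721817]
scene 0.124 11 u [-0.009 -0.008 -0.001  0.005  0.012] v [-0.149 -0.146 -0.028  0.029  0.051]
scene 0.13 14 u [-0.018 -0.013 -0.001  0.001  0.002] v [-0.04  -0.039 -0.032  0.032  0.035]
scene 0.14 36 u [-0.013 -0.009  0.001  0.002  0.003] v [-0.044 -0.04  -0.032  0.042  0.045]
scene 0.15 30 u [-0.01  -0.005  0.001  0.003  0.003] v [-0.045 -0.041 -0.033  0.038  0.044]
scene 0.16 22 u [-0.017 -0.016 -0.     0.002  0.003] v [-0.048 -0.046 -0.037 -0.033 -0.033]
scene 0.17 17 u [-0.015 -0.012  0.001  0.002  0.002] v [-0.047 -0.046 -0.037 -0.032 -0.032]
scene 0.18 7 u [-0.01  -0.009 -0.008 -0.004 -0.004] v [-0.04  -0.04  -0.038 -0.032 -0.032]
scene 0.2 61 u [-0.     0.016  0.025  0.026  0.027] v [-0.085 -0.079 -0.039  0.081  0.084]
top 0.124 48 u [-0.022 -0.02  -0.011 -0.001  0.003] v [-0.15  -0.147 -0.134 -0.117 -0.112]
top 0.2 7 u [-0.045 -0.045 -0.044 -0.04  -0.039] v [0.058 0.06  0.079 0.082 0.084]
```

View pics/crop3.png

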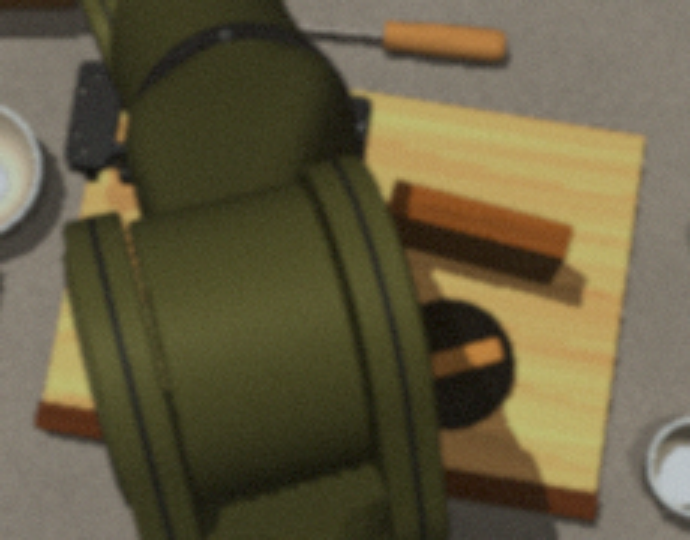

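The block has not moved. The fingers passed above it, so their real height is above the reported 0.102. I'll back off and measure the actual fingertip height.

Request:
servo_tool(
  translation=[
    [0.011, 0, 0],
    [0.011, 0, 0],
    [0.011, 0, 0],
    [0.011, 0, 0],
    [0.011, 0, 0],
    [0, 0, 0],
    [0, 0, 0],
  ],
  turn=[
    [0, 0, 0],
    [0, 0, 0],
    [0, 0, 0],
    [0, 0, 0],
    [0, 0, 0],
    [0, 0, 0],
    [0, 0, 0],
  ],
)

```text
clock: 5.58
tool_pos: [0.6813, 0.0932, 0.1021]
eef_rot: [0.997, -0.076, -0.0, 0.0]
contact_force: [0.3, 0.6, 0.9]
opening: 0.697
finger_force: 0.0
```

Run:
```python
from h import *
s=snap('scene','scene3');t=r.get_state()['tool_pos'];print(t,r.get_state()['eef_rot'])
th=-.152;n=np.array([np.cos(th),np.sin(th),0]);w=np.array([-n[1],n[0],0])
P=pts(s);Q=P-t;u=Q@n;v=Q@w
for z0 in np.arange(.09,.22,.008):
    m=(abs(P[...,2]-z0)<.004)&(abs(v)<.1)&(abs(u)<.03)
    if m.sum():print(z0.round(3),m.sum(),'u',np.percentile(u[m],[0,50,100]).round(3),'v',np.percentile(v[m],[0,25,75,100]).round(3))
cv2.imwrite('pics/crop4.png',cv2.resize(s['img'][170:400,200:470,::-1],None,fx=2.8,fy=2.6))
w_=optics.snapshot('wrist');np.savez('wrist1.npz',**w_);print((-w_['R'].T@w_['t']).round(3))
```

```text
[0.68123827 0.09323955 0.10211911] [ 9.97118565e-01 -7.58580286e-02 -3.54137533e-04  2.74938380e-05]
0.13 11 u [-0.     0.01   0.011] v [-0.042 -0.035 -0.032  0.037]
0.138 30 u [-0.002  0.01   0.013] v [-0.044 -0.038  0.034  0.043]
0.146 18 u [0.003 0.011 0.013] v [-0.047 -0.042 -0.032  0.04 ]
0.154 22 u [-0.006  0.01   0.012] v [-0.046 -0.039 -0.033 -0.032]
0.162 19 u [-0.004  0.011  0.013] v [-0.047 -0.043 -0.034 -0.033]
0.17 4 u [0.003 0.008 0.012] v [-0.043 -0.041 -0.037 -0.032]
0.178 10 u [0.003 0.004 0.007] v [-0.04  -0.039 -0.034 -0.031]
0.186 3 u [0.007 0.009 0.01 ] v [-0.04  -0.04  -0.039 -0.039]
0.194 4 u [0.011 0.021 0.029] v [-0.078 -0.049 -0.008  0.083]
0.202 14 u [0.014 0.026 0.03 ] v [-0.079 -0.078 -0.039  0.063]
0.21 217 u [-0.021  0.026  0.03 ] v [-0.078 -0.029  0.016  0.07 ]
0.218 349 u [-0.018  0.008  0.03 ] v [-0.065 -0.052  0.051  0.089]
[0.75  0.083 0.278]
```

View pics/crop4.png

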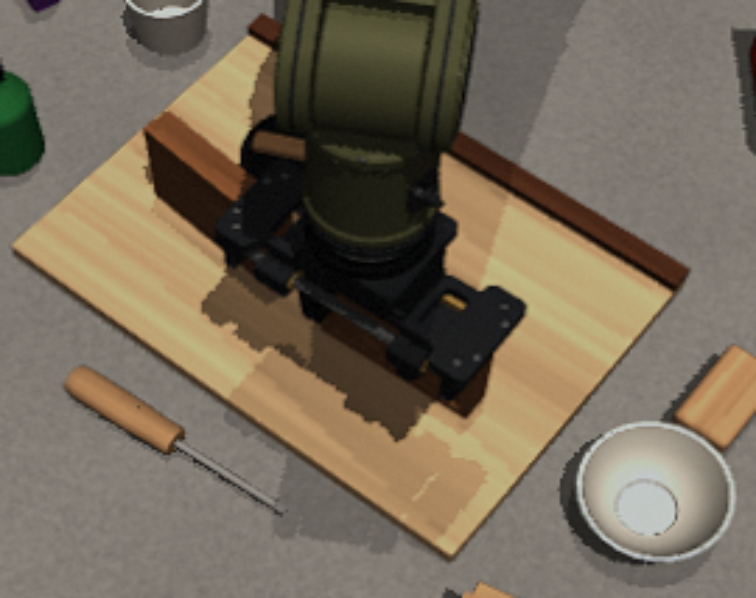

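The crop shows the fingers in front of the block at (315,305) and (455,390). By depth their tips are at z about 0.128 where 0.102 was reported, so reported z is about 26 mm low and x, y are right. I'll lower by 27 mm and push.

Request:
servo_tool(
  translation=[
    [0, 0, 0.014],
    [0, 0, 0.013],
    [0, 0, 0],
    [-0.008, 0, 0],
    [-0.008, 0, 0],
    [-0.005, 0, 0],
    [-0.005, 0, 0],
    [-0.005, 0, 0],
  ],
  turn=[
    [0, 0, 0],
    [0, 0, 0],
    [0, 0, 0],
    [0, 0, 0],
    [0, 0, 0],
    [0, 0, 0],
    [0, 0, 0],
    [0, 0, 0],
  ],
)

```text
clock: 6.68
tool_pos: [0.651, 0.0978, 0.0754]
eef_rot: [0.997, -0.076, 0.0, -0.0]
contact_force: [0.2, 0.1, 0.3]
opening: 0.699
finger_force: 0.1
```

Request:
servo_tool(
  translation=[
    [-0.005, 0, 0],
    [-0.005, 0, 0],
    [-0.005, 0, 0],
    [-0.005, 0, 0],
  ],
  turn=[
    [0, 0, 0],
    [0, 0, 0],
    [0, 0, 0],
    [0, 0, 0],
  ],
)

```text
clock: 7.18
tool_pos: [0.631, 0.1008, 0.0752]
eef_rot: [0.997, -0.076, -0.0, 0.0]
contact_force: [-0.2, 0.4, -0.1]
opening: 0.702
finger_force: 0.0
```

```bash
cat > tilt.py <<'E'
from h import *
import sys
s=snap('scene',sys.argv[1]);P=pts(s)
n=np.array([.9885,-.1516,0]);c=np.array([.6365,.100,0])
Q=P-c;u=Q@n;v=Q@np.array([.1516,.9885,0])
for z0 in (.025,.03,.04,.05,.07,.09,.105,.115):
    m=(abs(P[...,2]-z0)<.004)&(abs(v)<.06)&(u<.06)&(u>-.16)
    print(z0,m.sum(),np.percentile(u[m],[5,25,50,75,95]).round(4) if m.sum() else '')
E
python3 tilt.py scene4
```

```text
0.025 115 [-0.0405  0.0082  0.0092  0.0101  0.0403]
0.03 277 [0.0012 0.0033 0.0064 0.0087 0.0105]
0.04 113 [-0.002  -0.0001  0.0015  0.0031  0.005 ]
0.05 252 [-0.0066 -0.0048 -0.0029  0.0004  0.0029]
0.07 148 [-0.0142 -0.0119 -0.0105 -0.0079 -0.0048]
0.09 63 [-0.0197 -0.0179 -0.0162 -0.0146 -0.0128]
0.105 51 [-0.0256 -0.0247 -0.024   0.0025  0.0051]
0.115 53 [-0.0231 -0.0221  0.0029  0.0052  0.0064]
```

It is tilted about 21°, past balance. I'll let it fall.

Request:
servo_tool(
  translation=[
    [-0.003, 0, 0],
    [0, 0, 0],
    [0, 0, 0],
    [0, 0, 0],
    [0.02, 0, -0.01],
    [0.03, 0, 0],
    [0.02, 0, 0],
    [0, 0, 0],
  ],
  turn=[
    [0, 0, 0],
    [0, 0, 0],
    [0, 0, 0],
    [0, 0, 0],
    [0, 0, 0],
    [0, 0, 0],
    [0, 0, 0],
    [0, 0, 0],
  ],
)

```text
clock: 8.22
tool_pos: [0.6986, 0.0899, 0.085]
eef_rot: [0.997, -0.077, 0.001, 0.0]
contact_force: [-0.5, 0.0, -0.6]
opening: 0.701
finger_force: 0.0
```

```bash
cat > flat.py <<'E'
from h import *
import sys
s=snap('scene',sys.argv[1]);P=pts(s)
xb=np.array([np.cos(-.1825),np.sin(-.1825),0]);yb=np.array([-xb[1],xb[0],0])
Q=P-np.array([.4465,.0475,0]);x=Q@xb;y=Q@yb;Z=P[...,2]
m=((abs(Z-.041)<.0045)&(x>-.002)&(x<.25)&(y>-.02)&(y<.2)).astype(np.uint8)
k,l,st,c=cv2.connectedComponentsWithStats(m)
for i in range(1,k):
    if st[i,4]>80:
        R=cv2.minAreaRect(np.stack([x[l==i],y[l==i]],1).astype(np.float32)*1000)
        print(c[i].round(),st[i,4],'z',np.median(Z[l==i]).round(4),np.round(R,1) if 0 else R)
t=r.get_state()['tool_pos'];q=t-np.array([.4465,.0475,0]);print('tool xb,yb',q@xb,q@yb,t[2])
d=(abs((P-t)@xb)<.02)&(abs((P-t)@yb)<.06)&(Z>.02+.024)&(Z<.2)
if d.any():
  h=Z[d];print('finger low z',np.sort(h)[:12].round(3),'front x',np.percentile(x[d&(Z<t[2]+.08)],95) if (d&(Z<t[2]+.08)).any() else '')
E
python3 flat.py scene5
```

```text
[375. 279.] 909 z 0.0396 ((110.81395721435547, 84.32565307617188), (100.704833984375, 130.5316619873047), 1.403385877609253)
tool xb,yb 0.23872813582784305 0.08775323516468575 0.0847807652117913
finger low z [0.111 0.114 0.114 0.114 0.115 0.115 0.116 0.117 0.117 0.117 0.117 0.118] front x 0.2534349096207719
```

View pics/scene5.png

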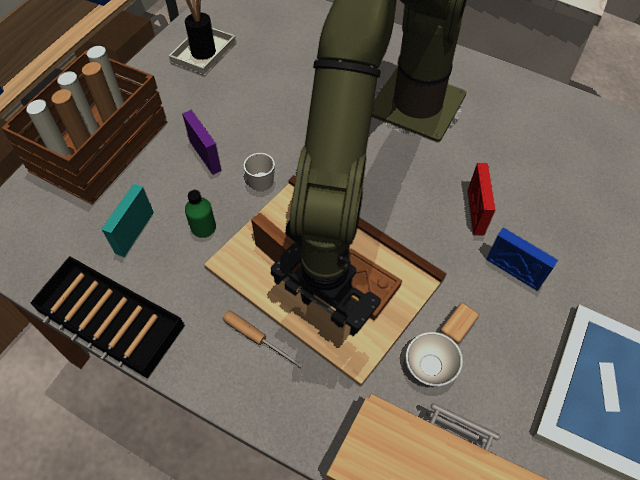

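Scene view: the block lies carved face up at (375,279), and the blank at (270,245) still stands. By depth the carved block spans board x from 60 to 161 mm at y 84 mm, with the tips about 27 mm above the reported z. I'll square the tool to the board and descend behind the foot edge.

Request:
servo_tool(
  translation=[
    [0, -0.005, 0.016],
    [0, 0, 0.016],
    [0, 0, 0.016],
    [0, 0, 0.016],
    [0, 0, 0.01],
    [0, 0, 0.006],
    [0, 0, 0],
  ],
  turn=[
    [0, 0, 0.03],
    [0, 0, 0],
    [0, 0, 0],
    [0, 0, 0],
    [0, 0, 0],
    [0, 0, 0],
    [0, 0, 0],
  ],
)

```text
clock: 9.15
tool_pos: [0.6982, 0.0955, 0.0049]
eef_rot: [0.996, -0.091, -0.0, 0.0]
contact_force: [-0.8, -0.1, 0.7]
opening: 0.701
finger_force: 0.0
```

Run:
```python
from h import *
s=snap('scene','scene6');P=pts(s);t=r.get_state()['tool_pos'];print(t,r.get_state()['eef_rot'])
xb=np.array([np.cos(-.1825),np.sin(-.1825),0]);yb=np.array([-xb[1],xb[0],0])
u=(P-t)@xb;v=(P-t)@yb;Z=P[...,2]
for z0 in np.arange(.02,.12,.006):
    m=(abs(Z-z0)<.003)&(abs(u)<.02)&(abs(v)<.055)&(abs(v)>.028)
    if m.sum():print(z0.round(3),m.sum(),'u',np.percentile(u[m],[0,50,100]).round(3),'v',np.percentile(v[m],[0,50,100]).round(3))
```

```text
[0.69860969 0.09554785 0.00540932] [ 9.95849103e-01 -9.10191356e-02  2.84468938e-04 -2.30180470e-05]
0.02 107 u [-0.005  0.009  0.02 ] v [-0.055 -0.03   0.055]
0.032 2 u [0.001 0.004 0.008] v [-0.037 -0.034 -0.032]
0.038 9 u [-0.009  0.009  0.012] v [-0.043 -0.033 -0.031]
0.044 11 u [-0.005  0.01   0.013] v [-0.045 -0.038 -0.031]
0.05 9 u [0.008 0.011 0.012] v [-0.044 -0.039 -0.031]
0.056 9 u [-0.002  0.01   0.012] v [-0.046 -0.037 -0.032]
0.062 6 u [-0.001  0.011  0.012] v [-0.046 -0.042 -0.032]
0.068 1 u [0.003 0.003 0.003] v [-0.032 -0.032 -0.032]
0.074 2 u [0.004 0.005 0.006] v [-0.033 -0.032 -0.031]
0.08 4 u [0.006 0.007 0.008] v [-0.038 -0.037 -0.034]
0.086 2 u [0.007 0.008 0.01 ] v [-0.039 -0.039 -0.039]
0.098 2 u [0.013 0.014 0.015] v [-0.039 -0.039 -0.038]
0.104 1 u [0.015 0.015 0.015] v [-0.039 -0.039 -0.039]
0.11 1 u [0.019 0.019 0.019] v [0.032 0.032 0.032]
0.116 6 u [-0.008  0.019  0.02 ] v [-0.046 -0.038  0.055]
```

Request:
servo_tool(
  translation=[
    [0, 0, 0.005],
    [-0.012, 0, 0],
    [-0.012, 0, 0],
    [-0.012, 0, 0],
    [-0.012, 0, 0],
    [-0.008, 0, 0],
    [-0.005, 0, 0],
    [-0.005, 0, 0],
    [-0.005, 0, 0],
    [-0.005, 0, 0],
  ],
  turn=[
    [0, 0, 0],
    [0, 0, 0],
    [0, 0, 0],
    [0, 0, 0],
    [0, 0, 0],
    [0, 0, 0],
    [0, 0, 0],
    [0, 0, 0],
    [0, 0, 0],
    [0, 0, 0],
  ],
)

```text
clock: 10.45
tool_pos: [0.6238, 0.1093, 0.0003]
eef_rot: [0.996, -0.091, 0.0, -0.0]
contact_force: [0.4, 0.1, -0.5]
opening: 0.703
finger_force: 0.4
```

```bash
python3 flat.py scene7
```

```text
[390. 278.] 303 z 0.0403 ((74.0531005859375, 121.18115997314453), (58.74851608276367, 41.0216064453125), 89.29802703857422)
tool xb,yb 0.16218733995099555 0.09298999180757214 0.00022126193926768484
finger low z [0.044 0.044 0.044 0.045 0.046 0.046 0.046 0.046 0.047 0.047 0.047 0.047] front x 0.17516117190026181
```

The block is moving (about 53 mm left). I'll keep pushing, then creep.

Request:
servo_tool(
  translation=[
    [-0.006, 0, 0],
    [-0.006, 0, 0],
    [-0.006, 0, 0],
    [-0.006, 0, 0],
    [-0.006, 0, 0],
    [-0.006, 0, 0],
    [-0.005, 0, 0],
    [-0.004, 0, 0],
  ],
  turn=[
    [0, 0, 0],
    [0, 0, 0],
    [0, 0, 0],
    [0, 0, 0],
    [0, 0, 0],
    [0, 0, 0],
    [0, 0, 0],
    [0, 0, 0],
  ],
)

```text
clock: 11.5
tool_pos: [0.5791, 0.1176, 0.0003]
eef_rot: [0.996, -0.091, 0.0, 0.0]
contact_force: [1.2, -0.8, 1.6]
opening: 0.7
finger_force: 0.7
```

```bash
python3 flat.py scene8
```

```text
[403. 262.] 246 z 0.0405 ((27.47942543029785, 123.25314331054688), (38.39826583862305, 55.0567512512207), 1.7055253982543945)
tool xb,yb 0.1170607835111935 0.092968116941854 0.00022841503300859156
finger low z [0.044 0.044 0.044 0.044 0.044 0.044 0.045 0.045 0.045 0.045 0.046 0.046] front x 0.12994343210873902
```

Request:
servo_tool(
  translation=[
    [-0.002, 0, 0],
    [-0.002, 0, 0],
    [-0.002, 0, 0],
    [-0.001, 0, 0],
    [-0.001, 0, 0],
    [0, 0, 0],
  ],
  turn=[
    [0, 0, 0],
    [0, 0, 0],
    [0, 0, 0],
    [0, 0, 0],
    [0, 0, 0],
    [0, 0, 0],
  ],
)

```text
clock: 12.3
tool_pos: [0.5715, 0.1189, 0.0002]
eef_rot: [0.996, -0.091, 0.0, 0.0]
contact_force: [1.4, -0.3, 0.3]
opening: 0.698
finger_force: 0.7
```

Request:
servo_tool(
  translation=[
    [-0.001, 0, 0],
    [-0.001, 0, 0],
    [-0.001, 0, 0],
    [0, 0, 0],
  ],
  turn=[
    [0, 0, 0],
    [0, 0, 0],
    [0, 0, 0],
    [0, 0, 0],
  ],
)

```text
clock: 12.8
tool_pos: [0.5716, 0.1189, 0.0008]
eef_rot: [0.996, -0.091, 0.003, -0.0]
contact_force: [5.4, -1.9, 0.1]
opening: 0.699
finger_force: 3.3
```

Request:
servo_tool(
  translation=[
    [-0.001, 0, 0],
    [-0.001, 0, 0],
    [-0.001, 0, 0],
    [0, 0, 0],
    [0, 0, 0],
  ],
  turn=[
    [0, 0, 0],
    [0, 0, 0],
    [0, 0, 0],
    [0, 0, 0],
    [0, 0, 0],
  ],
)

```text
clock: 13.42
tool_pos: [0.5716, 0.119, 0.0015]
eef_rot: [0.996, -0.092, 0.005, -0.001]
contact_force: [10.6, -2.9, -0.1]
opening: 0.703
finger_force: 5.4
```

Firmly against the batten at 11 N. I'll back off, rise and check.

Request:
servo_tool(
  translation=[
    [0.008, 0, 0],
    [0.015, 0, 0],
    [0.02, 0, 0],
    [0.02, 0, -0.03],
    [0.03, 0, -0.05],
    [0.03, 0, -0.05],
    [0.03, 0, -0.05],
    [0.03, 0, -0.04],
    [0, 0, 0],
    [0, 0, 0],
  ],
  turn=[
    [0, 0, 0],
    [0, 0, 0],
    [0, 0, 0],
    [0, 0, 0],
    [0, 0, 0],
    [0, 0, 0],
    [0, 0, 0],
    [0, 0, 0],
    [0, 0, 0],
    [0, 0, 0],
  ],
)

```text
clock: 14.68
tool_pos: [0.7431, 0.0874, 0.2181]
eef_rot: [0.996, -0.09, -0.003, 0.0]
contact_force: [-0.8, -0.2, -1.3]
opening: 0.698
finger_force: 0.0
```

```bash
python3 flat.py scene9
python3 - <<'E'
from h import *
s=dict(np.load('scene9.npz'))
cv2.imwrite('pics/crop9.png',cv2.resize(s['img'][150:400,190:480,::-1],None,fx=2.4,fy=2.4))
E
```

```text
[380. 262.] 1723 z 0.0397 ((51.04656219482422, 85.69056701660156), (130.65504455566406, 104.38255310058594), 89.45079040527344)
tool xb,yb 0.28410983931868 0.09307504932139742 0.2177120209214714
```

View pics/crop9.png

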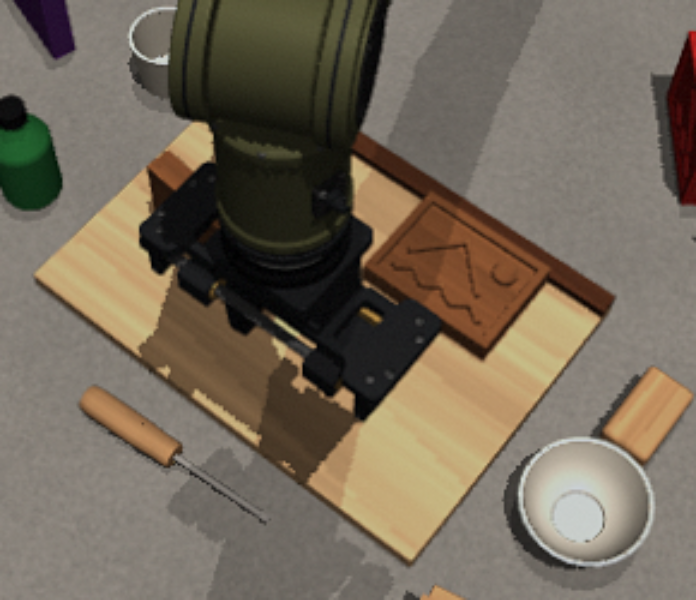

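The crop shows the block carved face up, from (430,195) to (490,355), with its top edge along the batten. The blank still stands at (170,185) and the bystanders are in place. The square error is about 0.5°, and the robot is clear, so I'm handing in.

```bash
python3 -c "
from plant import r
print(r.finish_job())"
```

```text
the job is handed in; nothing more can be done
None
```

I handed the job in: the carved block lies carved face up, flush and square against the batten; the uncarved block still stands, and no other object in the final picture looked moved. The system gave no verdict.

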